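# Slide the sample carriage to the read stop

## Robot

A 6-joint arm with a two-finger parallel gripper is mounted at the origin on the work surface. World frame = base frame: x ahead of the robot, y to its left, z up, the work surface at z = 0. Lengths are in mm, angles in rad, forces in N, time in s.
With the tool pointing down it reaches from about 275 to 750 mm from the base axis. Payload 10.2 kg.
Tool frame: the origin (TCP) lies midway between the tips of the shut fingers; the grasp point (between the pads) lies 19 mm behind it (ctrl.tcp_to_grasp is the z of the grasp point in the tool frame, in mm); z points along the fingers, y is the direction in which the jaws open and shut (so a half turn about z gives the same grasp; the last joint's range is limited). The gripper opens to 85 mm and grips with 20 to 120 N. Pads are 22 mm wide; open, the fingers measure 114 mm over their backs; the gripper's body (76 mm by 85 mm) begins 54 mm behind the grasp point. The pads swing forward as they close: fully open they stand 13 mm farther back than shut.
Start: joints at [1.023, 0.313, 1.498, -0, 1.331, -0.223], TCP at [167.55, 497.552, 209.794] pointing down, gripper open.
Joint ranges: [-2.94, 2.94], [-0.97, 2.17], [0.19, 2.56], [-1.23, 4.37], [0.02, 3.11], [-2.88, 2.88]. Speed limits (rad/s): [2.39, 2.39, 3.01, 3.14, 3.14, 3.14].

## Interface

Orientations are given as a unit quaternion [w, x, y, z].
In Python, from rig import sensors, capture, order, ctrl gives the robot as it stands. The module is installed in compiled form; this text tells all that it offers.
- The arm moves only by the tool play_rows, never from a script. Its argument "deltas" is a list of rows, each a list of 7 numbers: the shift along the world's x, y, z in units of 40 mm (1.0 is 40 mm), then the turn, a rotation vector about the world's x, y, z in units of 6 degrees (1.0 is 6 degrees), then the opening, from -1 (shut) to 1 (fully open). A call has 1 to 8 rows; each row shifts and turns the commanded pose from where the row before left it; what a row does not reach is not made up. A row lasts 1/12 s, in which the tool goes at most 41.7 mm and 7.16 degrees, less where a joint would pass 70% of its speed; a pose out of reach is approached as far as the arm can. A call is refused whole if a number of a shift passes 1 or a number of a turn 1, either way. A call with a gripper value outside its range is refused whole. The fingers move at their own pace and stop on an object; "squeeze" is the grip in N (left out, the last holds). Time passes only in rows, so rows that do not move let the fingers close. It gives the time, the measured TCP pose, the force and the opening at its end, in the units of the state.
- sensors.sense(): the state, without advancing time (a new reading comes with each control period).
- capture(name): name is "scene" or "top"; returns a dict with "pixels" (384x512x3 uint8, red, green, blue), "z_map" (384x512 float32, mm along the optical axis (not along the pixel's ray), 0 where there is no reading), "fx", "fy", "cx", "cy" (pixels), "eye" and "rotation" of the camera in the world. Camera axes: x right, y down, z forward; pixel columns grow to the right and rows downward; lengths in mm; the calibration is good to about 2 mm. A picture is of the moment at which its call begins.
- order.finish_job(): hands the job in, once; it reports no verdict.
The state is a dict: "time_s": time; "joints": joint angles; "dq": joint speeds; "tau": joint torques, N m; "eef_pos": TCP position; "ee_rot": TCP orientation; "force": force on the tool from outside, world axes, zero at the start; "wrist_torque": the same for the moment, N m; "grip_width": opening from 0.0 (shut) to 1.0 (fully open).
Only numpy, scipy, OpenCV 4.12 (cv2) and the standard library are available. Lean on these libraries where they do the work, as an engineer would, in place of code of your own. Each camera call takes 0.05 s, during which the arm holds its last target. There are 200 camera calls.

## Task

The cuvette carriage on the sample rail is held by a friction brake: with closed fingertips press down the black pad in its middle to free it and, keeping the pad pressed, push the carriage along the rail until its end rests against the read stop (the clamp with the upright pin, on the reader's side). Then let the pad come up so the brake holds the carriage there. Do not force the carriage along with its brake on, do not shift the stop, and leave everything else on the bench where it is.

Things in the scene. Friction and masses are not known exactly. Their poses are not given: they have to be found in the camera images.
- rail: Fixed dark steel rail, 40 wide, 360 long, top at 24 mm height, on a grey base plate. Origin at bench level under the rail's middle; y runs along the rail towards the read stop and the white reader head (box 115 x 115 x 90 high, its middle at y = +247 mm); z up. Rail from y = -180 to +180 mm; a plain low end block at its -y end.
- carriage (a joint): Aluminium sample carriage (74 mm along the rail, 50 wide). Value: y of its middle in the rail's frame, m; grows towards the read stop. The black pad lies between two end walls (9 thick, tops 56 mm high, 56 mm clear between them along the rail, open at the sides). Pad up: the brake holds against a push of about 13 N. Pad pressed: slides with 1 to 2 N.
- cuvettes (a point): Middle of the two clear cuvettes in a small black block that rides on the carriage, 60 mm from the rail axis on the robot's side (-x of the rail) and level with the pad's middle. Block and cuvettes: 20 mm across, 44 along the rail, tops at 64 mm height. This point is 49 mm above the bench.
- pad (a joint): How far the press pad is down, m: about 0 when up (brake holding), 0.005 fully down. Springy: starts to move at about 13 N, fully down at about 16 N; the brake is free once the pad is 1 mm down and grips again when the pad comes up.
- pad_top (a point): Centre of the flat top of the black ribbed rubber press pad (36 mm across the rail by 52 along it) in the middle of the carriage; 50 mm above the bench when up, 45 when fully down. Axes as the rail's. It moves with the carriage. A finger pressed on it drags the carriage along by friction or by pushing against the end wall.
- carriage_nose (a point): Centre of the carriage's leading end face (the face towards the read stop), 45 mm above the bench, 37 mm along the rail's y from the middle of the pad.
- stop_face (a point): Centre of the face of the read stop that looks at the carriage, 45 mm above the bench; axes as the rail's. The stop is a dark steel clamp block astride the rail, 50 wide, 18 along the rail, top 56 mm high, with an upright steel pin (6 diameter, to 79 mm height). Clamped by friction: it slips if pushed with more than about 45 N.
- tip_box: Bystander, to be left alone: closed box of pipette tips, purple base and paler lid, 85 x 120 x 60 high mm. Origin at the centre of its underside.
- tube_rack: Bystander, to be left alone: white open rack of capped small tubes, 50 x 110 x 48 high mm. Origin at the centre of its underside.
- jar: Bystander, to be left alone: small amber jar, 42 diameter, 62 high mm. Origin at the centre of its underside.
- cuvette_box: Bystander, to be left alone: flat grey box with clear lid, 45 x 65 x 32 high mm. Origin at the centre of its underside.
- marker: Bystander, to be left alone: marker pen lying down, 136 long, 13 thick mm. Origin at the centre of its underside.
- pipette: Bystander, to be left alone: hand pipette lying down, about 280 long, 32 wide, 26 high mm. Origin at the centre of its underside.
- mouse: Bystander, to be left alone: grey computer mouse, 62 x 100 x 30 high mm. Origin at the centre of its underside.

How it is judged:
By the outcome, as a careful person would: the job done as asked, in the order asked, and still so for the second after the job is handed in, with the robot touching nothing.
It also fails if it takes over 38 s, if anything falls off the work surface, if the arm or the gripper's body presses on something with over 40 N, if the wrist force passes 120 N, or if a joint passes its speed limit or range.

## Working session

There is one attempt and no reset: what is moved stays moved. The work goes in short steps, Python scripts to look and compute and a tool call to move; the robot and the scene stay as the last step left them, time stands still between calls to the robot, and variables do not carry over. Pictures are saved under pics/ and viewed, about 8 in all and at most 12, crops included, and the job is handed in when it is done.

Besides the shell and the picture viewer there is one more tool, called after "Emit:" as name(argument=value, ...), one argument or row to a line, values as JSON. play_rows: Moves the arm, as the interface text tells. Its arguments: {"type":"object","properties":{"deltas":{"type":"array","items":{"type":"array","items":{"type":"number"}}},"squeeze":{"type":"number"}},"required":["deltas"]}

```bash
mkdir -p pics; cat > h.py <<'E'
import numpy as np, cv2
from rig import sensors, capture, order, ctrl
def save(c,f): cv2.imwrite('pics/'+f, c['pixels'][:,:,::-1])
def world(c,u,v):
    z=c['z_map'][int(v),int(u)]
    return np.array(c['eye'])+np.array(c['rotation'])@np.array([(u-c['cx'])/c['fx']*z,(v-c['cy'])/c['fy']*z,z])
def plane(c,u,v,h):
    d=np.array(c['rotation'])@np.array([(u-c['cx'])/c['fx'],(v-c['cy'])/c['fy'],1]); e=np.array(c['eye'])
    return e+d*(h-e[2])/d[2]
def cloud(c):
    v,u=np.mgrid[0:384,0:512]; z=c['z_map']
    p=np.stack([(u-c['cx'])/c['fx']*z,(v-c['cy'])/c['fy']*z,z],-1)
    return p@np.array(c['rotation']).T+np.array(c['eye'])
E
python3 - <<'E'
from h import *
for n in('top','scene'):
    c=capture(n); save(c,n+'0.png'); print(n,c['eye'],c['fx'],c['cx'],c['cy'],np.array(c['rotation']).round(3).tolist())
    np.savez(''+n+'0.npz',**c)
print(sensors.sense())
E
```

```text
top [489.93055704 -61.76572404 947.69538405] 372.42020950772456 253.9850693531876 193.292849609626 [0.038, -0.696, 0.717, -0.035]
scene [1276.28735448  -58.03823563 1149.0426649 ] 497.04494460693536 257.38864889701694 192.67872101463115 [-0.197, 0.681, 0.676, -0.202]
{'time_s': 0.1, 'joints': array([ 1.02261163e+00,  3.13387922e-01,  1.49833428e+00, -1.72394412e-05,
        1.33100798e+00, -2.23395930e-01]), 'dq': array([-0.00015646, -0.00046349,  0.00031024, -0.00173133,  0.00185484,
        0.00065704]), 'tau': array([ 1.83916331e-03, -4.12901759e+01, -2.60147059e+01, -2.33993351e-04,
        3.06401344e-03,  2.20572582e-05]), 'eef_pos': array([167.41417464, 497.33138086, 209.30555542]), 'ee_rot': array([-2.06263698e-04,  1.61679496e-01,  9.86843157e-01, -5.30109056e-04]), 'force': array([0.47157177, 0.22978568, 0.47059967]), 'wrist_torque': array([ 0.04441186, -0.01690554, -0.00584049]), 'grip_width': 0.9991066350373168}
```

View pics/top0.png

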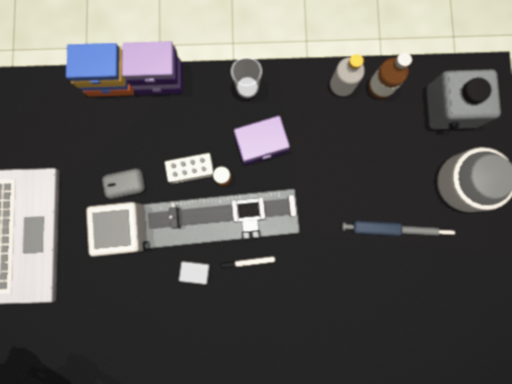

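View pics/scene0.png

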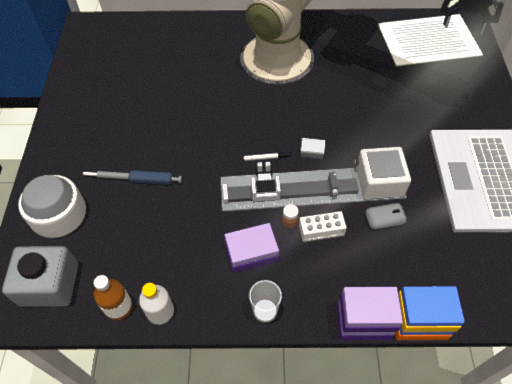

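Top view: the rail runs from about (298,210) to (145,222), with the carriage at about (248,211), the stop at about (174,216) and the reader at (113,229). The cuvettes (250,228) are on the robot's side. The rotation is a quaternion, so I'll convert it.

```bash
cat >> h.py <<'E'
from scipy.spatial.transform import Rotation
_cap=capture
def fix(c):
    c=dict(c); q=np.array(c['rotation'])
    if q.size==4: c['rotation']=Rotation.from_quat(q[[1,2,3,0]]).as_matrix()
    return c
def capture(n): return fix(_cap(n))
E
python3 - <<'E'
from h import *
c=fix(np.load('top0.npz')); P=cloud(c); img=c['pixels']
print('bench',np.median(P[300:340,250:400,2]), 'reader top',P[229,113])
for r in range(196,240,3): print(r, [tuple(P[r,k].round(0).astype(int)) for k in (174,232,248,263)])
s=img[180:260,80:310][:,:,::-1]; a=cv2.resize(s,None,fx=3.4,fy=3.4,interpolation=cv2.INTER_CUBIC)
cv2.imwrite('pics/crop.png',cv2.convertScaleAbs(a,alpha=1.4,beta=20))
E
```

```text
bench 0.3392475522306313 reader top [506.17524502 265.41314728  94.28489837]
196 [(np.int64(588), np.int64(146), np.int64(-1)), (np.int64(582), np.int64(-3), np.int64(8)), (np.int64(581), np.int64(-44), np.int64(10)), (np.int64(580), np.int64(-82), np.int64(8))]
199 [(np.int64(580), np.int64(146), np.int64(2)), (np.int64(575), np.int64(-3), np.int64(7)), (np.int64(573), np.int64(-43), np.int64(8)), (np.int64(572), np.int64(-81), np.int64(9))]
202 [(np.int64(572), np.int64(145), np.int64(6)), (np.int64(563), np.int64(-6), np.int64(60)), (np.int64(563), np.int64(-44), np.int64(41)), (np.int64(563), np.int64(-81), np.int64(22))]
205 [(np.int64(561), np.int64(136), np.int64(46)), (np.int64(556), np.int64(-6), np.int64(56)), (np.int64(555), np.int64(-44), np.int64(53)), (np.int64(556), np.int64(-81), np.int64(25))]
208 [(np.int64(553), np.int64(134), np.int64(56)), (np.int64(549), np.int64(-5), np.int64(55)), (np.int64(548), np.int64(-44), np.int64(55)), (np.int64(548), np.int64(-80), np.int64(26))]
211 [(np.int64(545), np.int64(133), np.int64(59)), (np.int64(543), np.int64(-3), np.int64(
[... 1075 characters left out ...]
4(7)), (np.int64(499), np.int64(-1), np.int64(9)), (np.int64(498), np.int64(-42), np.int64(32)), (np.int64(497), np.int64(-79), np.int64(10))]
232 [(np.int64(496), np.int64(145), np.int64(9)), (np.int64(491), np.int64(-1), np.int64(8)), (np.int64(490), np.int64(-42), np.int64(36)), (np.int64(489), np.int64(-79), np.int64(9))]
235 [(np.int64(488), np.int64(144), np.int64(10)), (np.int64(484), np.int64(-1), np.int64(10)), (np.int64(483), np.int64(-42), np.int64(61)), (np.int64(482), np.int64(-78), np.int64(10))]
238 [(np.int64(481), np.int64(145), np.int64(9)), (np.int64(476), np.int64(-1), np.int64(8)), (np.int64(476), np.int64(-41), np.int64(39)), (np.int64(474), np.int64(-78), np.int64(2))]
```

View pics/crop.png

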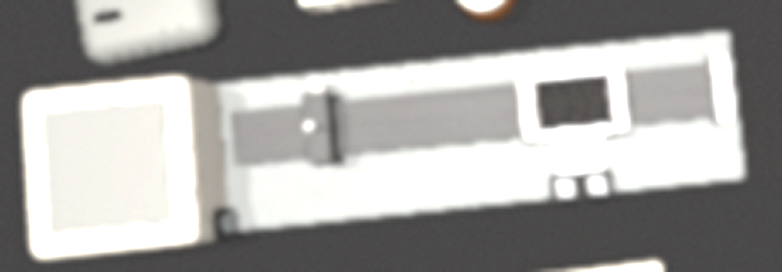

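```bash
cat > m.py <<'E'
from h import *
def measure(c):
    P=cloud(c); R=(P[...,0]>380)&(P[...,0]<620)
    g=c['pixels'].astype(int).mean(-1)
    box=np.zeros(g.shape,bool); box[195:245,130:305]=1
    # rail top axis: z 20..28 strips
    m=box&(abs(P[...,2]-24)<5)&(g<110)
    pts=P[m][:,:2]; 
    vx,vy,x0,y0=cv2.fitLine(pts.astype(np.float32),cv2.DIST_HUBER,0,.01,.01).ravel()
    if vy<0: vx,vy=-vx,-vy
    d=np.array([vx,vy]); n=np.array([vy,-vx]); o=np.array([x0,y0])
    return P,g,box,d,n,o
if __name__=='__main__':
    c=fix(np.load('top0.npz')); P,g,box,d,n,o=measure(c)
    yaw=np.degrees(np.arctan2(-d[0],d[1])); print('dir',d,'yaw',yaw,'axis pt',o)
    v,u=np.nonzero(box&(P[...,2]>48)&(P[...,2]<62)); q=P[v,u]
    s=(q[:,:2]-o)@d; t=(q[:,:2]-o)@n
    a=abs(t)<35
    print(np.c_[np.histogram(s[a],np.arange(-150,200,4))[1][:-1],np.histogram(s[a],np.arange(-150,200,4))[0]].astype(int).tolist())
    # ray sampling on plane 56 along axis
    M=np.array(c['rotation']).T
    def pix(p):
        k=M@(np.array(p)-c['eye']); return c['cx']+c['fx']*k[0]/k[2],c['cy']+c['fy']*k[1]/k[2]
    for t0 in(-8,0,8):
        print([(S,int(g[int(round(pix([*(o+S*d+t0*n),52])[1])),int(round(pix([*(o+S*d+t0*n),52])[0]))])) for S in range(-130,160,4)])
    dark=(box&(g<75)&(P[...,2]>45)).astype(np.uint8)
    N,L,st,ce=cv2.connectedComponentsWithStats(dark)
    for i in range(1,N):
        if st[i,4]>15:
            w=plane(c,*ce[i],50); print(st[i],ce[i],w,'s,t',(w[:2]-o)@d,(w[:2]-o)@n)
E
python3 m.py
```

```text
dir [-0.05397123  0.9985425 ] yaw 3.0938268 axis pt [528.6415 131.4018]
[[-150, 13], [-146, 36], [-142, 36], [-138, 5], [-134, 0], [-130, 0], [-126, 0], [-122, 0], [-118, 0], [-114, 0], [-110, 0], [-106, 0], [-102, 0], [-98, 0], [-94, 0], [-90, 0], [-86, 0], [-82, 0], [-78, 0], [-74, 0], [-70, 0], [-66, 0], [-62, 0], [-58, 0], [-54, 0], [-50, 0], [-46, 0], [-42, 0], [-38, 0], [-34, 0], [-30, 0], [-26, 0], [-22, 0], [-18, 0], [-14, 0], [-10, 0], [-6, 7], [-2, 46], [2, 38], [6, 32], [10, 29], [14, 13], [18, 0], [22, 0], [26, 0], [30, 0], [34, 0], [38, 0], [42, 0], [46, 0], [50, 0], [54, 0], [58, 0], [62, 0], [66, 0], [70, 0], [74, 0], [78, 0], [82, 51], [86, 1], [90, 0], [94, 0], [98, 0], [102, 0], [106, 0], [110, 0], [114, 0], [118, 0], [122, 0], [126, 0], [130, 0], [134, 0], [138, 0], [142, 0], [146, 0], [150, 0], [154, 0], [158, 0], [162, 0], [166, 0], [170, 0], [174, 0], [178, 0], [182, 0], [186, 0], [190, 0], [194, 0]]
[(-130, 111), (-126, 112), (-122, 111), (-118, 111), (-114, 111), (-110, 111), (-106, 112), (-102, 112), (-98, 111), (-94, 112), (-90, 111), (-86, 110), (-82, 110),
[... 1821 characters left out ...]
, (-38, 110), (-34, 110), (-30, 110), (-26, 109), (-22, 110), (-18, 107), (-14, 95), (-10, 79), (-6, 57), (-2, 78), (2, 105), (6, 109), (10, 150), (14, 132), (18, 110), (22, 107), (26, 108), (30, 108), (34, 108), (38, 107), (42, 107), (46, 105), (50, 105), (54, 105), (58, 105), (62, 102), (66, 116), (70, 138), (74, 125), (78, 103), (82, 105), (86, 105), (90, 107), (94, 160), (98, 205), (102, 242), (106, 248), (110, 245), (114, 176), (118, 161), (122, 162), (126, 162), (130, 161), (134, 162), (138, 161), (142, 161), (146, 160), (150, 160), (154, 160), (158, 160)]
[239 203  20  14 231] [248.27705628 209.55411255] [544.06552132 -44.15541098  50.        ] s,t -176.1337831913719 5.926521953369057
```

```bash
python3 - <<'E'
from m import *
c=fix(np.load('top0.npz')); P,g,box,*_=measure(c)
# plate lower edge & rail edges along image columns by gradient
gg=cv2.GaussianBlur(g.astype(np.float32),(1,3),0.8); dy=np.diff(gg,axis=0)
def edge(cols,r0f,sgn,h,w=5):
    out=[]
    for u in cols:
        r0=int(r0f(u)); seg=sgn*dy[r0-w:r0+w+1,u]; k=seg.argmax()
        if 0<k<2*w: 
            a,b,e=seg[k-1:k+2]; k=k+.5*(a-e)/(a-2*b+e)
        out.append(plane(c,u,r0-w+k+.5,h)[:2])
    f=np.float32(out); vx,vy,x0,y0=cv2.fitLine(f,cv2.DIST_HUBER,0,.01,.01).ravel()
    k=vx/vy; print('dx/dy %.4f x(y=-44)=%.1f x(y=60)=%.1f x(130)=%.1f'%(k,x0+k*(-44-y0),x0+k*(60-y0),x0+k*(130-y0)), 'res',np.std(f[:,0]-(x0+k*(f[:,1]-y0))))
edge(range(160,290),lambda u:248-(u-152)*.104,-1,6)  # plate lower
cols=list(range(186,230))
edge(cols,lambda u:(160-(u/1-181)*.0)/3.4*0+180+ (158-(u-180)*3.4*.1)/3.4,1,24,4) # rail lower
edge(cols,lambda u:180+(103-(u-180)*3.4*.1)/3.4,-1,24,4) # rail upper
edge(range(160,290),lambda u:180+(80-(u-145)*3.4*.085)/3.4,1,8,4)
m=(P[...,2]>86)&(P[...,2]<102); m[:,:80]=0;m[:,160:]=0;m[:190]=0
r=cv2.minAreaRect(P[m][:,:2].astype(np.float32)); print('reader',r)
print(capture('top')['pixels'].shape)
for u,v in [(248.3,209.6),(238.5,210.5),(259,208.5),(178,217)]: print(u,v,plane(c,u,v,56))
E
```

```text
dx/dy -0.0732 x(y=-44)=476.8 x(y=60)=469.2 x(130)=464.1 res 1.4980167
dx/dy -0.0630 x(y=-44)=521.9 x(y=60)=515.4 x(130)=510.9 res 0.43022555
dx/dy -0.0736 x(y=-44)=564.3 x(y=60)=556.6 x(130)=551.5 res 0.13250473
dx/dy -0.0727 x(y=-44)=588.1 x(y=60)=580.5 x(130)=575.4 res 0.32229233
reader ((507.32855224609375, 271.1450500488281), (113.42378234863281, 114.30323028564453), 4.240636348724365)
(384, 512, 3)
248.3 209.6 [543.59202973 -44.32500006  56.        ]
238.5 210.5 [542.13753309 -20.78850605  56.        ]
259 208.5 [545.46183535 -70.0365629   56.        ]
178 217 [530.90581031 124.43888271  56.        ]
```

Rail direction in the world is about (-0.073, 0.997). Pad centre is about (543.5, -44, 50), and the stop face is at y≈125. Heights and sizes match the given ones. Next I approach with the gripper closing and the jaws aligned to the rail (+22.8° yaw).

Emit:
play_rows(
  deltas=[
    [0.47,-0.67,0,0,0,0.2,-1],
    [0.47,-0.67,0,0,0,0.2,-1],
    [0.47,-0.67,0,0,0,0.2,-1],
    [0.47,-0.67,0,0,0,0.2,-1],
    [0.47,-0.67,0,0,0,0.2,-1],
    [0.47,-0.67,0,0,0,0.2,-1],
    [0.47,-0.67,0,0,0,0.2,-1],
    [0.47,-0.67,0,0,0,0.2,-1],
  ],
  squeeze=40,
)

```text
time_s: 0.82
eef_pos: [318.4, 281.7, 209.7]
ee_rot: [-0.0, 0.078, 0.997, -0.0]
force: [1.5, 0.3, 0.1]
grip_width: 0.004
```

Emit:
play_rows(
  deltas=[
    [0.47,-0.67,0,0,0,0.2,-1],
    [0.47,-0.67,0,0,0,0.2,-1],
    [0.47,-0.67,0,0,0,0.2,-1],
    [0.47,-0.67,0,0,0,0.2,-1],
    [0.47,-0.67,0,0,0,0.2,-1],
    [0.47,-0.67,0,0,0,0.2,-1],
    [0.47,-0.67,0,0,0,0.2,-1],
    [0.47,-0.67,0,0,0,0.2,-1],
  ],
)

```text
time_s: 1.48
eef_pos: [468.9, 67.2, 209.7]
ee_rot: [-0.0, -0.006, 1.0, 0.0]
force: [0.1, 0.7, 0.1]
grip_width: -0.002
```

Emit:
play_rows(
  deltas=[
    [0.47,-0.67,-0.3,0,0,0.2,-1],
    [0.47,-0.67,-0.5,0,0,0.2,-1],
    [0.47,-0.67,-0.5,0,0,0.2,-1],
    [0.47,-0.67,-0.5,0,0,0,-1],
    [0,0,-0.5,0,0,0,-1],
    [0,0,-0.3,0,0,0,-1],
    [0,0,0,0,0,0,-1],
  ],
)

```text
time_s: 2.07
eef_pos: [542.1, -38.5, 102.9]
ee_rot: [-0.003, -0.036, 0.999, 0.001]
force: [0.4, 0.3, -0.3]
grip_width: 0.0
```

```bash
python3 - <<'E'
from m import *
s=sensors.sense(); print(s)
q=s['ee_rot']; print(Rotation.from_quat(q[[1,2,3,0]]).as_matrix().round(3))
c=capture('scene'); np.savez('scene1.npz',**c)
cv2.imwrite('pics/s1.png',cv2.resize(c['pixels'][110:230,190:430][:,:,::-1],None,fx=3.3,fy=3.3,interpolation=cv2.INTER_CUBIC))
E
```

```text
{'time_s': 2.0667, 'joints': array([-2.86611820e-01,  4.61810443e-01,  1.57833955e+00,  2.84079391e-06,
        1.10709274e+00, -1.92961839e+00]), 'dq': array([ 0.01401762, -0.0520599 , -0.04404042,  0.00092116,  0.04784071,
        0.00141041]), 'tau': array([-7.47756120e-01, -4.49796295e+01, -2.37448454e+01, -1.56087923e-02,
       -4.75384668e-01, -8.40782595e-03]), 'eef_pos': array([542.09411906, -38.52286593, 102.85267815]), 'ee_rot': array([-2.67879905e-03, -3.60964956e-02,  9.99344316e-01,  8.97148004e-04]), 'force': array([ 0.41659704,  0.29717492, -0.28479236]), 'wrist_torque': array([ 0.00851984, -0.01617486, -0.00574884]), 'grip_width': 9.990911761097189e-05}
[[-0.997 -0.072 -0.005]
 [-0.072  0.997  0.002]
 [ 0.005  0.002 -1.   ]]
```

View pics/s1.png

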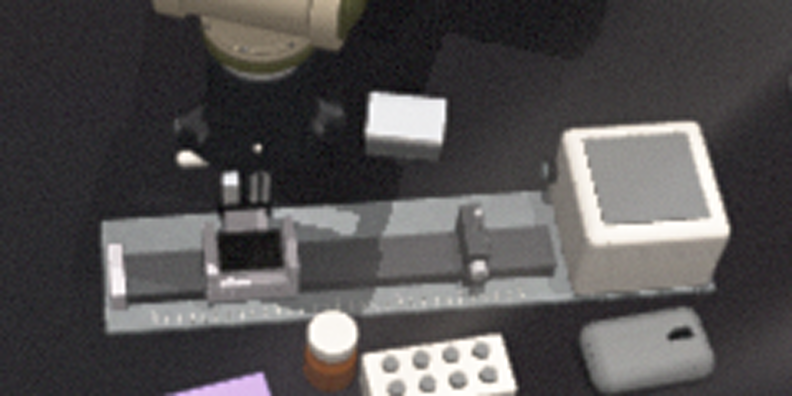

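Scene crop: the pad is clear, centred at about (252,248) in the crop. The stop is at about (475,240), and the cuvettes (245,185) are partly behind the dark fingers. I'll cross-check the pad and stop from this view.

```bash
python3 - <<'E'
from m import *
c=fix(np.load('scene1.npz'))
f=lambda u,v,h:plane(c,u/3.3+190,v/3.3+110,h).round(1)
print('pad',f(251,247,50),'nose',f(297,250,52),'stop top corner',f(459,207,56),f(467,262,56))
E
```

```text
pad [544.6 -40.8  50. ] nose [549.1  -4.   52. ] stop top corner [511.1 128.5  56. ] [564.5 130.5  56. ]
```

Emit:
play_rows(
  deltas=[
    [0.04,-0.12,-0.4,0,0,0,-1],
    [0,0,-0.4,0,0,0,-1],
    [0,0,-0.32,0,0,0,-1],
    [0,0,-0.1,0,0,0,-1],
    [0,0,0,0,0,0,-1],
  ],
)

```text
time_s: 2.53
eef_pos: [545.1, -43.0, 57.3]
ee_rot: [-0.0, -0.037, 0.999, 0.0]
force: [0.4, -0.1, 0.2]
grip_width: -0.0
```

Emit:
play_rows(
  deltas=[
    [0,0,-0.05,0,0,0,-1],
    [0,0,-0.05,0,0,0,-1],
    [0,0,0,0,0,0,-1],
  ],
)

```text
time_s: 2.78
eef_pos: [545.4, -43.2, 53.5]
ee_rot: [0.0, -0.037, 0.999, -0.0]
force: [0.0, 0.1, -0.3]
grip_width: -0.002
```

Emit:
play_rows(
  deltas=[
    [-0.03,0,-0.05,0,0,0,-1],
    [0,0,-0.05,0,0,0,-1],
    [0,0,0,0,0,0,-1],
  ],
)

```text
time_s: 3.03
eef_pos: [543.7, -43.2, 48.7]
ee_rot: [-0.0, -0.037, 0.999, 0.0]
force: [-0.1, -0.6, 0.4]
grip_width: 0.003
```

Emit:
play_rows(
  deltas=[
    [0,0,-0.04,0,0,0,-1],
    [0,0,-0.02,0,0,0,-1],
    [0,0,0,0,0,0,-1],
  ],
)

```text
time_s: 3.28
eef_pos: [543.9, -43.2, 46.4]
ee_rot: [-0.0, -0.037, 0.999, 0.0]
force: [0.2, -0.9, 0.5]
grip_width: -0.003
```

Emit:
play_rows(
  deltas=[
    [0,0,-0.03,0,0,0,-1],
    [0,0,0,0,0,0,-1],
  ],
)

```text
time_s: 3.45
eef_pos: [543.9, -43.2, 45.2]
ee_rot: [-0.0, -0.037, 0.999, 0.0]
force: [0.4, 0.2, 0.3]
grip_width: 0.001
```

```bash
python3 - <<'E'
from m import *
c=capture('scene'); np.savez('scene2.npz',**c); save(c,'x.png')
a=cv2.resize(c['pixels'][140:220,210:310][:,:,::-1],None,fx=7,fy=7,interpolation=cv2.INTER_CUBIC)
cv2.imwrite('pics/s2.png',cv2.convertScaleAbs(a,alpha=1.8,beta=25))
E
```

```text
(no output)
```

View pics/s2.png

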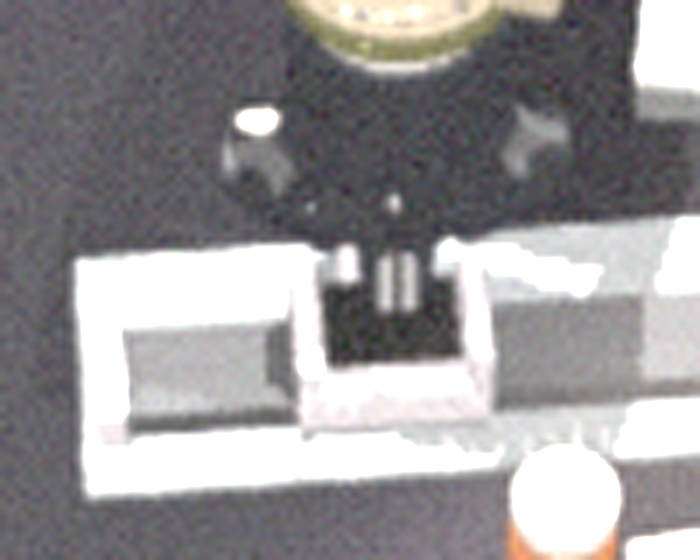

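The fingertips (397,310 in the crop) sit right over the pad's middle, which spans columns 325–460 and rows 275–360. There's no contact yet, so I continue down slowly.

Emit:
play_rows(
  deltas=[
    [0,0,-0.03,0,0,0,-1],
    [0,0,-0.02,0,0,0,-1],
    [0,0,0,0,0,0,-1],
  ],
)

```text
time_s: 3.75
eef_pos: [543.9, -43.3, 43.2]
ee_rot: [-0.0, -0.037, 0.999, 0.0]
force: [0.6, -0.9, -0.5]
grip_width: 0.002
```

Emit:
play_rows(
  deltas=[
    [0,0,-0.03,0,0,0,-1],
    [0,0,0,0,0,0,-1],
  ],
)

```text
time_s: 3.92
eef_pos: [543.9, -43.2, 42.0]
ee_rot: [-0.0, -0.037, 0.999, 0.0]
force: [-0.3, 0.3, -0.1]
grip_width: -0.004
```

```bash
python3 - <<'E'
from m import *
s=sensors.sense(); print(s['force'],s['wrist_torque'],s['tau'],s['eef_pos'],s['joints'])
c=capture('scene'); np.savez('scene3.npz',**c); P=cloud(c); g=c['pixels'].mean(-1)
for v in range(174,194): print(v,[(int(g[v,u]),*P[v,u].round(0).astype(int).tolist()) for u in (258,264,266,268,274)])
E
```

```text
[-0.26857194  0.29078846 -0.06626164] [-0.04641217 -0.02345553  0.00162343] [-5.03310104e-03 -4.68775606e+01 -2.11826599e+01  1.66326440e-04
 -3.58637574e-02 -1.56790992e-05] [543.86326885 -43.21088142  42.00273695] [-2.94106584e-01  5.45898720e-01  1.62808608e+00  1.00188864e-05
  9.67839623e-01 -1.93802578e+00]
174 [(26, 557, -62, 118), (33, 556, -47, 116), (29, 545, -41, 101), (35, 556, -37, 117), (92, 552, -21, 111)]
175 [(39, 559, -62, 116), (25, 559, -47, 117), (24, 549, -41, 103), (29, 555, -36, 111), (161, 489, -18, 15)]
176 [(81, 506, -62, 35), (30, 557, -47, 110), (28, 555, -42, 106), (39, 557, -36, 109), (169, 487, -18, 8)]
177 [(108, 511, -62, 38), (63, 554, -47, 100), (48, 555, -41, 101), (97, 556, -36, 103), (129, 491, -18, 9)]
178 [(115, 510, -62, 32), (82, 560, -47, 105), (57, 557, -41, 100), (105, 556, -36, 99), (109, 497, -18, 13)]
179 [(113, 496, -62, 7), (86, 555, -47, 93), (55, 554, -41, 91), (103, 555, -36, 93), (74, 1276, -58, 1149)]
180 [(65, 529, -62, 51), (86, 556, -47, 90), (54, 556, -41, 89), (104, 554, -36, 87), (39, 531, -19, 52)]
181 [(32, 533, -62, 52)
[... 656 characters left out ...]
, (22, 553, -41, 53), (27, 555, -36, 55), (31, 552, -20, 51)]
188 [(19, 558, -62, 56), (25, 555, -46, 50), (21, 555, -41, 51), (15, 555, -36, 51), (31, 554, -20, 48)]
189 [(24, 559, -62, 52), (20, 559, -46, 52), (18, 562, -41, 56), (20, 559, -36, 52), (25, 557, -20, 49)]
190 [(24, 563, -62, 53), (22, 563, -47, 53), (23, 560, -41, 49), (26, 561, -36, 50), (36, 560, -20, 49)]
191 [(28, 565, -62, 51), (47, 563, -47, 49), (55, 563, -41, 48), (51, 561, -36, 46), (94, 555, -20, 36)]
192 [(73, 556, -62, 34), (122, 560, -46, 39), (120, 560, -41, 39), (125, 562, -36, 42), (129, 559, -20, 38)]
193 [(122, 564, -62, 41), (132, 563, -46, 39), (136, 561, -41, 35), (163, 566, -36, 43), (161, 561, -20, 35)]
```

Depth shows the finger front face at x≈556 ending at z≈67, with the pad surface still at z≈50. The real tips are therefore about 25 mm higher than the reported TCP z, which explains why there's no contact. I trust the picture and keep lowering, guided by force.

Emit:
play_rows(
  deltas=[
    [0,0,-0.1,0,0,0,-1],
    [0,0,-0.1,0,0,0,-1],
    [0,0,0,0,0,0,-1],
  ],
)

```text
time_s: 4.22
eef_pos: [543.4, -43.1, 33.2]
ee_rot: [-0.001, -0.037, 0.999, 0.0]
force: [-0.2, 0.4, -0.0]
grip_width: -0.001
```

```bash
cat > tip.py <<'E'
from m import *
s=sensors.sense(); print(s['force'],s['eef_pos'],s['tau'][1:3])
c=capture('scene'); P=cloud(c); g=c['pixels'].mean(-1)
for v in range(178,194): print(v,[(int(g[v,u]),*P[v,u].round(0).astype(int).tolist()) for u in (264,268)])
E
python3 tip.py
```

```text
[-0.2178397   0.40276578 -0.03364598] [543.41796037 -43.10468747  33.21530815] [-47.40971804 -21.11889482]
178 [(32, 558, -47, 102), (53, 556, -36, 98)]
179 [(69, 558, -47, 98), (95, 556, -36, 94)]
180 [(85, 557, -47, 91), (101, 555, -36, 88)]
181 [(86, 557, -47, 87), (100, 557, -36, 87)]
182 [(86, 555, -47, 80), (101, 555, -36, 79)]
183 [(86, 551, -46, 69), (100, 554, -36, 72)]
184 [(89, 555, -46, 70), (102, 555, -36, 70)]
185 [(87, 556, -46, 66), (100, 553, -36, 62)]
186 [(75, 559, -47, 67), (66, 553, -36, 57)]
187 [(34, 553, -46, 53), (34, 554, -36, 53)]
188 [(27, 559, -46, 56), (19, 558, -36, 55)]
189 [(20, 559, -46, 52), (21, 556, -36, 48)]
190 [(17, 562, -47, 52), (24, 565, -36, 56)]
191 [(39, 562, -47, 47), (54, 566, -36, 53)]
192 [(121, 557, -46, 35), (124, 560, -36, 39)]
193 [(138, 560, -46, 34), (156, 562, -36, 37)]
```

The tip is now at about z=58, so roughly 8 mm remain.

Emit:
play_rows(
  deltas=[
    [0,0,-0.07,0,0,0,-1],
    [0,0,-0.05,0,0,0,-1],
    [0,0,0,0,0,0,-1],
  ],
)

```text
time_s: 4.52
eef_pos: [543.7, -43.2, 28.9]
ee_rot: [-0.0, -0.037, 0.999, 0.0]
force: [-0.5, -0.4, 0.2]
grip_width: -0.004
```

Emit:
play_rows(
  deltas=[
    [0,0,-0.04,0,0,0,-1],
    [0,0,0,0,0,0,-1],
  ],
)

```text
time_s: 4.68
eef_pos: [544.2, -43.3, 28.6]
ee_rot: [0.0, -0.037, 0.999, -0.0]
force: [-3.4, 0.0, 6.7]
grip_width: 0.003
```

Emit:
play_rows(
  deltas=[
    [0,0,-0.03,0,0,0,-1],
    [0,0,0,0,0,0,-1],
  ],
)

```text
time_s: 4.85
eef_pos: [544.2, -43.3, 27.7]
ee_rot: [0.0, -0.037, 0.999, -0.0]
force: [-4.0, 0.3, 13.9]
grip_width: 0.001
```

Contact is at a reported z of about 28.5. I press on to fully down.

Emit:
play_rows(
  deltas=[
    [0,0,-0.04,0,0,0,-1],
    [0,0,0,0,0,0,-1],
  ],
)

```text
time_s: 5.02
eef_pos: [544.2, -43.3, 26.2]
ee_rot: [0.0, -0.037, 0.999, -0.0]
force: [-6.0, 0.8, 13.6]
grip_width: -0.0
```

Emit:
play_rows(
  deltas=[
    [0,0,-0.04,0,0,0,-1],
    [0,0,0,0,0,0,-1],
  ],
)

```text
time_s: 5.18
eef_pos: [544.3, -43.4, 24.7]
ee_rot: [0.0, -0.037, 0.999, -0.0]
force: [-6.0, 0.4, 15.2]
grip_width: -0.0
```

Emit:
play_rows(
  deltas=[
    [0,0,-0.04,0,0,0,-1],
    [0,0,0,0,0,0,-1],
  ],
)

```text
time_s: 5.35
eef_pos: [544.3, -43.4, 23.5]
ee_rot: [0.0, -0.037, 0.999, -0.0]
force: [-6.4, 0.2, 14.8]
grip_width: 0.001
```

Emit:
play_rows(
  deltas=[
    [-0.01,0.08,0,0,0,0,-1],
    [-0.01,0.12,0,0,0,0,-1],
    [-0.01,0.12,0,0,0,0,-1],
    [0,0,0,0,0,0,-1],
  ],
)

```text
time_s: 5.68
eef_pos: [543.3, -30.2, 23.5]
ee_rot: [0.001, -0.037, 0.999, -0.0]
force: [-4.5, 0.6, 15.2]
grip_width: -0.0
```

```bash
python3 - <<'E'
from m import *
s=sensors.sense(); print(s['force'],s['eef_pos'])
c=capture('scene'); save(c,'s4full.png')
a=cv2.resize(c['pixels'][140:220,210:310][:,:,::-1],None,fx=5,fy=5,interpolation=cv2.INTER_CUBIC)
cv2.imwrite('pics/s4.png',cv2.convertScaleAbs(a,alpha=1.3,beta=20))
E
```

```text
[-4.48131923  0.58525129 15.23629809] [543.29216789 -30.22977733  23.51581833]
```

View pics/s4.png

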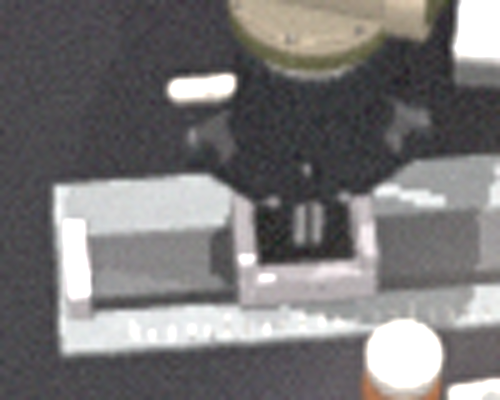

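The carriage moved with the finger: its left edge went from column 300/7≈43 to 235/5=47, about 12 mm, and the finger is still centred on the pad. About 120 mm remain.

Emit:
play_rows(
  deltas=[
    [-0.01,0.15,0,0,0,0,-1],
    [-0.013,0.18,0,0,0,0,-1],
    [-0.013,0.18,0,0,0,0,-1],
    [-0.013,0.18,0,0,0,0,-1],
    [-0.013,0.18,0,0,0,0,-1],
    [-0.013,0.18,0,0,0,0,-1],
    [-0.013,0.15,0,0,0,0,-1],
  ],
)

```text
time_s: 6.32
eef_pos: [539.8, 17.5, 23.5]
ee_rot: [0.001, -0.037, 0.999, -0.001]
force: [-5.2, -1.8, 15.1]
grip_width: 0.001
```

Emit:
play_rows(
  deltas=[
    [-0.01,0.15,0,0,0,0,-1],
    [-0.013,0.18,0,0,0,0,-1],
    [-0.013,0.18,0,0,0,0,-1],
    [-0.013,0.18,0,0,0,0,-1],
    [-0.013,0.18,0,0,0,0,-1],
    [-0.013,0.15,0,0,0,0,-1],
    [-0.01,0.08,0,0,0,0,-1],
    [0,0,0,0,0,0,-1],
  ],
)

```text
time_s: 6.98
eef_pos: [536.5, 62.1, 23.5]
ee_rot: [0.001, -0.037, 0.999, -0.0]
force: [-5.4, 2.2, 15.3]
grip_width: -0.004
```

```bash
cat > look.py <<'E'
import sys
from m import *
s=sensors.sense(); print(s['force'],s['eef_pos'])
c=capture('scene'); np.savez('last.npz',**c)
a=cv2.resize(c['pixels'][140:220,250:370][:,:,::-1],None,fx=6,fy=6,interpolation=cv2.INTER_CUBIC)
cv2.imwrite('pics/'+sys.argv[1],cv2.convertScaleAbs(a,alpha=1.3,beta=20))
E
python3 look.py s5.png
```

```text
[-5.39508371  2.15530391 15.34822971] [536.45090923  62.06530145  23.50857755]
```

View pics/s5.png

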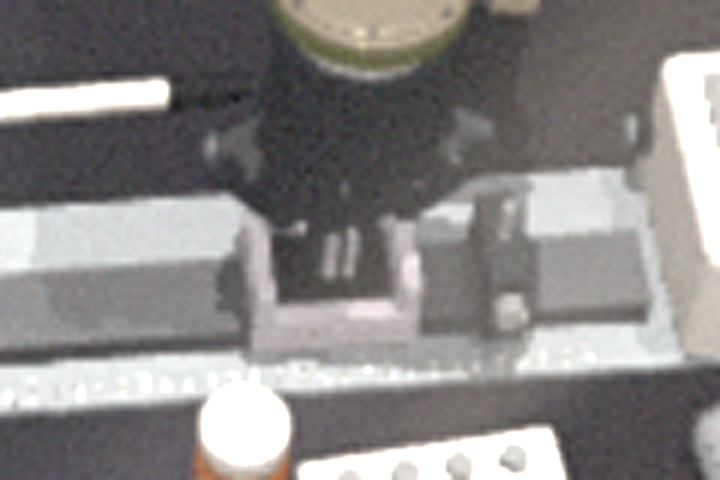

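Nose at column ~418, stop face at ~482. At 0.43 mm/px that leaves a gap of about 27 mm. I go 20 mm, then creep.

Emit:
play_rows(
  deltas=[
    [-0.008,0.1,0,0,0,0,-1],
    [-0.008,0.1,0,0,0,0,-1],
    [-0.008,0.1,0,0,0,0,-1],
    [-0.008,0.1,0,0,0,0,-1],
    [-0.004,0.06,0,0,0,0,-1],
    [-0.003,0.04,0,0,0,0,-1],
    [0,0,0,0,0,0,-1],
  ],
)

```text
time_s: 7.62
eef_pos: [535.0, 81.7, 23.5]
ee_rot: [0.001, -0.037, 0.999, -0.0]
force: [-4.0, 0.2, 14.9]
grip_width: -0.0
```

Emit:
play_rows(
  deltas=[
    [-0.003,0.04,0,0,0,0,-1],
    [-0.003,0.04,0,0,0,0,-1],
    [0,0,0,0,0,0,-1],
  ],
)

```text
time_s: 7.87
eef_pos: [534.8, 84.8, 23.5]
ee_rot: [0.001, -0.037, 0.999, -0.0]
force: [-4.4, 0.1, 15.4]
grip_width: -0.002
```

Emit:
play_rows(
  deltas=[
    [-0.003,0.04,0,0,0,0,-1],
    [0,0.02,0,0,0,0,-1],
    [0,0,0,0,0,0,-1],
  ],
)

```text
time_s: 8.12
eef_pos: [534.6, 87.1, 23.5]
ee_rot: [0.001, -0.037, 0.999, -0.0]
force: [-5.6, -0.6, 15.3]
grip_width: 0.001
```

Emit:
play_rows(
  deltas=[
    [-0.003,0.04,0,0,0,0,-1],
    [0,0,0,0,0,0,-1],
  ],
)

```text
time_s: 8.28
eef_pos: [534.5, 88.7, 23.5]
ee_rot: [0.001, -0.037, 0.999, -0.0]
force: [-3.8, -0.2, 15.6]
grip_width: -0.0
```

Emit:
play_rows(
  deltas=[
    [-0.003,0.04,0,0,0,0,-1],
    [0,0,0,0,0,0,-1],
  ],
)

```text
time_s: 8.45
eef_pos: [534.4, 90.3, 23.5]
ee_rot: [0.001, -0.037, 0.999, -0.0]
force: [-4.4, -0.8, 15.3]
grip_width: 0.001
```

Emit:
play_rows(
  deltas=[
    [-0.003,0.04,0,0,0,0,-1],
    [0,0,0,0,0,0,-1],
  ],
)

```text
time_s: 8.62
eef_pos: [534.3, 91.9, 23.5]
ee_rot: [0.001, -0.037, 0.999, -0.0]
force: [-4.5, -0.8, 14.8]
grip_width: -0.003
```

Emit:
play_rows(
  deltas=[
    [-0.002,0.03,0,0,0,0,-1],
    [0,0,0,0,0,0,-1],
  ],
)

```text
time_s: 8.78
eef_pos: [534.3, 92.2, 23.6]
ee_rot: [0.001, -0.037, 0.999, -0.001]
force: [-4.4, -5.6, 16.0]
grip_width: 0.001
```

```bash
python3 look.py s6.png
```

```text
[-4.42803125 -5.60797351 16.04125773] [534.32371862  92.2097688   23.56020157]
```

View pics/s6.png

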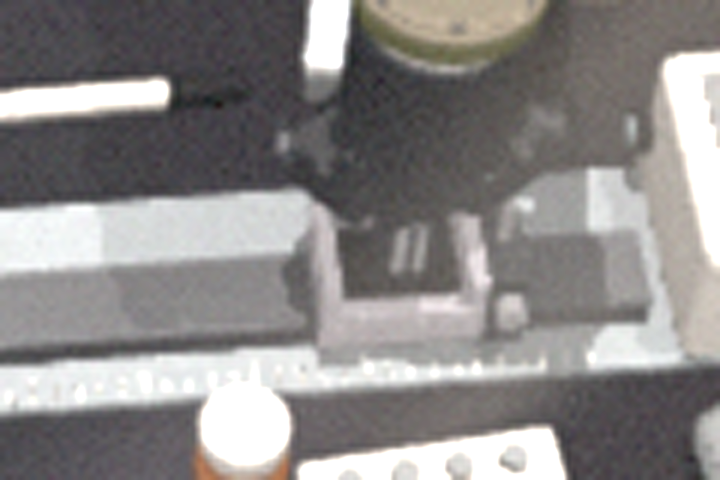

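The nose (column ~488) meets the stop, Fy rose to -5.6 N and motion ceased. The stop's bright block is still at column 511, as before. Now I lift straight up.

Emit:
play_rows(
  deltas=[
    [0,0,0.05,0,0,0,-1],
    [0,0,0.05,0,0,0,-1],
    [0,0,0.07,0,0,0,-1],
    [0,0,0.2,0,0,0,-1],
    [0,0,0.4,0,0,0,-1],
    [0,0,0.6,0,0,0,-1],
    [0,0,0.8,0,0,0,-1],
    [0,0,0.8,0,0,0,-1],
  ],
)

```text
time_s: 9.5
eef_pos: [532.9, 93.3, 141.8]
ee_rot: [-0.001, -0.037, 0.999, 0.0]
force: [1.6, 0.0, 0.1]
grip_width: -0.001
```

Emit:
play_rows(
  deltas=[
    [0,0,0.6,0,0,0,-1],
    [-0.5,0,0.4,0,0,0,-1],
    [-0.8,0,0,0,0,0,-1],
    [-0.8,0,0,0,0,0,-1],
    [-0.8,0,0,0,0,0,-1],
    [-0.5,0,0,0,0,0,-1],
    [0,0,0,0,0,0,-1],
  ],
)

```text
time_s: 10.08
eef_pos: [394.5, 93.6, 181.0]
ee_rot: [-0.0, -0.037, 0.999, 0.0]
force: [0.6, 0.6, -0.3]
grip_width: -0.001
```

```bash
python3 look.py s7.png; python3 - <<'E'
from m import *
c=capture('top'); a=c['pixels'][180:260,80:310][:,:,::-1]
b=np.load('top0.npz')['pixels'][180:260,80:310][:,:,::-1]
cv2.imwrite('pics/s8.png',cv2.convertScaleAbs(cv2.resize(np.vstack([b,a]),None,fx=3.4,fy=3.4,interpolation=cv2.INTER_CUBIC),alpha=1.1))
E
```

```text
[ 0.61986284  0.5619804  -0.33916354] [394.48583031  93.59549311 180.97197707]
```

View pics/s7.png

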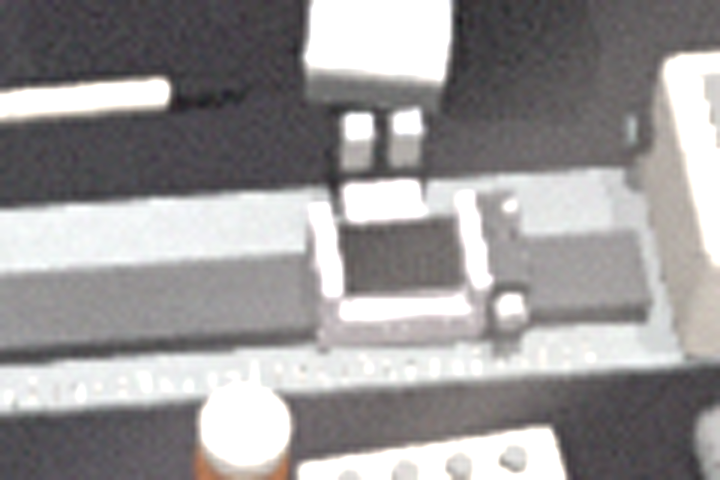

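View pics/s8.png

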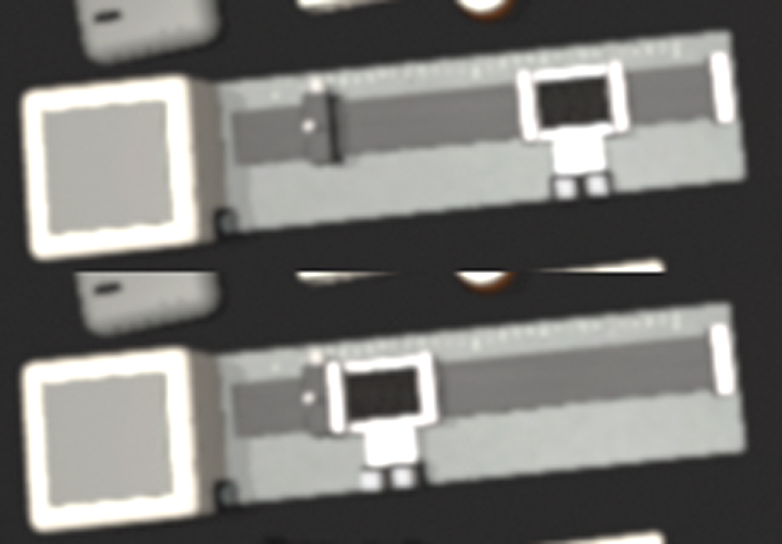

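The carriage sits against the stop. The stop pin is at (307,126) in both before and after pictures, the pad is up, and the arm is clear. I'm handing in.

```bash
python3 -c "
from rig import order; print(order.finish_job())"
```

```text
the job is handed in; nothing more can be done
None
```

The carriage is resting against the read stop with its pad up, and I handed the job in at about 10 s of the 38 s allowed. I pressed the pad with closed fingertips at about 15 N, slid the carriage about 135 mm with the pad held down, then lifted straight up and backed the arm away.

- **Contact with the stop:** in the last push the sideways force rose from about 1 N to 5.6 N and the carriage stopped moving. The stop slips at about 45 N. The last pictures show no gap between carriage and stop.
- **Stop and surroundings:** the stop's pin is at the same pixel before and after. The reader, mouse, jar, tube rack and cuvette box show no shift in the views I took. I did not check the other bystanders separately at the end, but the arm did not go near them.
- **One disagreement:** the reported TCP height did not match the pictures. The fingertips touched the pad, which is 50 mm high, at a reported height of about 28.5 mm. I relied on the depth image and the force reading instead.
- **Not measured:** I had no direct reading of the pad's travel. I judged it pressed from about 5 mm of movement at 15 N and from the carriage sliding freely, and judged it up again only by eye in the last pictures. The pad also gave a steady 4–6 N sideways load across the rail while pressed, with no visible effect.

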